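Lock the antenna boom into its mast fork with the linch pin

ROBOT

A 6-joint arm with a two-finger parallel gripper is mounted at the origin on the work surface. World frame = base frame: x ahead of the robot, y to its left, z up, the work surface at z = 0. Lengths are in mm, angles in rad, forces in N, time in s.
With the tool pointing down it reaches from about 350 to 875 mm from the base axis. Payload 4.2 kg.
Tool frame: the origin (TCP) lies at the very end of the fingers, on their centre line; the grasp point (between the pads) lies 19 mm behind it; z points along the fingers, y is the line along which they close (so a half turn about z gives the same grasp; the last joint's range is limited). The gripper opens to 85 mm and grips with 20 to 120 N. Pads are 22 mm wide; open, the fingers measure 114 mm over their backs; the gripper's body (76 mm by 85 mm) begins 54 mm behind the grasp point. The pads swing forward as they close: fully open they stand 13 mm farther back than shut.
Start: joints at [1.452, 0.385, 0.008, 0, -1.194, -0.259], TCP at [230.515, 580.915, 231.312] pointing down, gripper open.
Joint ranges: [-3.14, 3.14], [-1.21, 2.06], [-1.07, 1.41], [-3.16, 2.05], [-2.99, -0.16], [-3.1, 3.1]. Speed limits (rad/s): [2.79, 2.79, 3.14, 3.14, 3.14, 3.14].

INTERFACE

Orientations are given as a unit quaternion [x, y, z, w].
In Python, from bench import arm, optics gives the robot as it stands. The module is installed in compiled form; this text tells all that it offers.
- The arm moves only by the tool step_arm, never from a script. Its argument "motion" is a list of rows, each an object with "dr": the turn, a rotation vector about the tool's x, y, z in units of 8 degrees (1.0 is 8 degrees), a list of three; "slide": the shift along the tool's x, y, z in mm, a list of three; "jaw": the finger opening in mm, from 0 to 85.4. A call has exactly 8 rows; each row is the pose to reach, as a shift and turn from the pose commanded when the call began, along the tool's axes at that moment; what a row does not reach only later rows make up. A row lasts 1/8 s, in which the tool goes at most 62.5 mm and 10.7 degrees, less where a joint would pass 70% of its speed; a pose out of reach is approached as far as the arm can. A call with a gripper value outside its range is refused whole. The fingers move at their own pace and stop on an object; the grip force is fixed at half the most. Time passes only in rows, so rows that repeat a pose let the fingers close, or fill a call up. It gives the time, the measured TCP pose, the force, the opening and the grip force at its end, in the units of the state.
- arm.read_state(): the state, without advancing time (a new reading comes with each control period).
- optics.get_image(name): name is "scene" or "top" or "wrist"; returns the picture (384x512x3 uint8, blue, green, red); there is no depth.
- optics.camera_info(name): a dict with "camera_matrix" (3x3 intrinsics, pixels), "view" (4x4, takes a point from world to camera coordinates); the wrist camera has in their place "T_tool_cam" (4x4, takes a point from camera to tool coordinates, whose origin is the TCP and whose axes are the flange's). Camera axes: x right, y up, looking along -z (the intrinsics and any distortion apply to the point x, -y, -z); pixel columns grow to the right and rows downward; lengths in mm; the calibration is good to about 2 mm. A picture is of the moment at which its call begins: read the wrist's pose just before it. camera_info takes no time and is no camera call.
- arm.job_done(): hands the job in; it is judged then, once.
The state is a dict: "clock": time; "joints": joint angles; "joint_vel": joint speeds; "joint_efforts": joint torques, N m; "position": TCP position; "ee_rot": TCP orientation; "contact_force": force on the tool from outside, world axes, zero at the start; "wrist_torque": the same for the moment, N m; "gripper_width": finger opening in mm; "grasp_force": force on a finger pad.
Only numpy, scipy, OpenCV 4.12 (cv2) and the standard library are available. Lean on these libraries where they do the work, as an engineer would, in place of code of your own. Each camera call takes 0.05 s, during which the arm holds its last target. There are 200 camera calls.

TASK

Lift the red-handled linch pin out of its wooden stand and push it through the blue mast fork and the antenna boom's lug, which has crept a little out of line, until its shoulder is fully home against the fork. Feel for the lug's hole and ease the pin in gently, without forcing it. Let go, then press the pin's yellow-tabbed sprung ring over the fork so that it snaps past the pin's end and stays there, without bending the ring; leave the other things on the table alone.

Things in the scene. Friction and masses are not known exactly. Their poses are not given: they have to be found in the camera images.
- pin_grip (a point): Centre of the linch pin's red handle, a bar 16 mm wide (x), 50 mm long (y), 20 mm tall (z). y runs along the pin from handle to tip; z is the side on which the ring stands. Along y from here: handle -16 to +34 mm; steel collar 18 mm square +34 to +46, its front face is the shoulder; shank 12 mm square to +82; then a taper to a round nose 7 mm thick ending at +96.
- pin: The linch pin with its ring, about 0.13 kg: origin on its axis at the shoulder, 46 mm along y from pin_grip, same axes. Behind the ring's hinge its handle is free to grip from above.
- rest: Fixed wooden stand in which the pin lies level at the start, ring up, handle 51 mm above the table. Origin on the table under the pin's shoulder; y as the pin's. The shank lies in an open-topped channel 14 mm wide, 8 mm deep, y = 4 to 44 mm; a post 12 mm wide at y = -29 to -15 mm holds the handle from below. The pin lifts out straight up.
- fork_hole (a point): Mouth of the square hole in the blue mast fork: centre of the hole on the near cheek's outer face, 75 mm above the table. y is the way the pin goes in, z up, x level along the antenna boom. With the pin home its shoulder touches this face, its handle centre lies at y = -46 mm and its nose stands out 18 mm beyond the far cheek.
- fork: The fixed fork, origin on the table under the hole's mouth, axes as fork_hole. Cheeks 36 mm wide, 93 mm tall, at y 0 to 8 and 24 to 32 mm, holes 17 (x) by 13.2 mm (z). Between them (y 9.5 to 22.5) the boom's lug, hole 13.2 (x) by 15 mm, crept 7 to 8 mm to +x: feel for it with the nose; the boom slides stiffly (5 N) back in line. Base plate x -50 to 50, y -34 to 66; boom rods from x = 150.
- ring (a joint): Angle (rad) of the pin's sprung wire ring, 52 mm wide overall, hinged on the collar on a level axis across the pin, 40 mm along y from pin_grip. 0: open, leaning 75 degrees up from the shank's direction, where a weak spring (0.045 N m/rad) returns it (sagging to 0.13). Grows as it swings forward and down; 1.31 is level along the shank. Caught under the nose it rests near 1.38; stop at 1.53.
- bail: Cross wire of the ring (4 mm thick) with its yellow tab; origin mid-wire, 56 mm from the hinge, y away from the hinge. It is sprung along y (3 N/mm) and must stretch 2 mm to pass the pin's nose, which takes roughly 4 to 12 N on the tab.
- ring_tab (a point): Middle of the yellow thumb tab (20 mm wide, 34 mm long, 4 mm thick) that continues the ring outward; 78 mm from the hinge, the tab reaches from 57 to 91 mm. Same axes as bail. Press here, beyond the pin's nose, whose end lies 56 mm from the hinge.
- key_one: Bystander: grey metal Morse key box with a red knob, 75 x 45 x 48 mm.
- key_two: Bystander: a second Morse key box of the same kind.
- cup: Bystander: steel cup, 72 mm wide, 85 mm tall.
- jar: Bystander: blue jar, 70 mm wide, 70 mm tall.
- handset: Bystander: black hand-held radio lying flat, 55 x 110 x 32 mm with a stub aerial.
- driver: Bystander: screwdriver with an orange handle, lying flat.
- spare_bolt: Bystander: short steel bolt standing upright, 16 mm thick with a 26 mm head.
Not all that is in view belongs to the job. What is shaped like the pin but purple or turquoise is not meant.

How it is judged (in metres and radians):
On the way, in this order (a step that is already met when the one before it is completed fails the run):
1. the pin is pushed home through fork and lug, its ring still open (y of pin in the frame of fork_hole above -0.0025 m and distance between pin and fork_hole below 0.0045 m and angle between the y axis of pin and the y axis of fork, either way round below 0.12 rad and value of joint ring below 0.7 rad), for 0.2 s.
2. the ring is snapped over the pin's end (value of joint ring above 1.34 rad), for 0.2 s.
At the end, for the whole second after the job is handed in: The pin is through fork and lug with its shoulder within 2.5 mm of the fork's face, in line with the hole within 0.12 rad and its shoulder centre within 4.5 mm of the hole's mouth; the ring is caught under the pin's nose (joint ring above 1.34); pin released and at rest (y of pin in the frame of fork_hole above -0.0025 m and distance between pin and fork_hole below 0.0045 m and angle between the y axis of pin and the y axis of fork, either way round below 0.12 rad and value of joint ring above 1.34 rad and linear speed of pin below 0.02 m/s and contact force between the fingers and pin below 0.1 N); the robot touches nothing.
It fails at once if the pin is forced: contact forces between pin and fork (boom included) of more than 36 N in all while the ring is open (contact force between pin and fork above 36 N and value of joint ring below 0.7 rad).
It fails at once if the ring is bent: more than 25 N from the fingers on it (contact force between the fingers and bail above 25 N).
It fails at once if a bystander is moved by more than 20 mm (distance of any of key_one, key_two, cup, jar, handset, driver, spare_bolt from where it was at the start of the episode above 0.02 m).
It also fails if it takes over 70 s, if anything falls off the work surface, if the arm or the gripper's body presses on something with over 40 N, if the wrist force passes 120 N, or if a joint passes its speed limit or range.

## Working session

There is one attempt and no reset: what is moved stays moved. The work goes in short steps, Python scripts to look and compute and a tool call to move; the robot and the scene stay as the last step left them, time stands still between calls to the robot, and variables do not carry over. Pictures are saved under pics/ and viewed, at most 10 in all, crops included, and the job is handed in when it is done.

Besides the shell and the picture viewer there is one more tool, called after "Emit:" by a JSON object that holds its "op" and its "data". step_arm: Moves the arm, as the interface text tells. Its arguments: {"type":"object","properties":{"motion":{"type":"array","items":{"type":"object","properties":{"dr":{"type":"array","items":{"type":"number"}},"slide":{"type":"array","items":{"type":"number"}},"jaw":{"type":"number"}}}}},"required":["motion"]}

```bash
mkdir -p pics; cat > h.py <<'E'
import numpy as np, cv2
from scipy.spatial.transform import Rotation as R
from bench import arm, optics
def snap(n,f):
    im=optics.get_image(n); cv2.imwrite('pics/'+f,im); return im
def cam(n):
    i=optics.camera_info(n); K=np.array(i['camera_matrix'])
    if n=='wrist':
        s=arm.read_state(); T=np.eye(4); T[:3,:3]=R.from_quat(s['ee_rot']).as_matrix(); T[:3,3]=s['position']
        return K,np.linalg.inv(T@np.array(i['T_tool_cam']))
    return K,np.array(i['view'])
def ray(n,uv,c=None):
    K,V=c or cam(n); C=np.linalg.inv(V)
    d=np.linalg.inv(K)@[uv[0],uv[1],1]; d=C[:3,:3]@(d*[1,-1,-1]); return C[:3,3],d
def onz(n,uv,z,c=None):
    o,d=ray(n,uv,c); return o+d*(z-o[2])/d[2]
def proj(n,p,c=None):
    K,V=c or cam(n); q=(V@np.append(p,1))[:3]*[1,-1,-1]; q=K@q; return q[:2]/q[2]
E
python3 - <<'E'
from h import *
s=arm.read_state(); print(s)
a=snap('top','t0.png'); b=snap('scene','s0.png'); c=snap('wrist','w0.png')
for n in('top','scene','wrist'): print(optics.camera_info(n))
E
```

```text
{'clock': 0.0, 'joints': array([ 1.45162819e+00,  3.85575869e-01,  6.58712277e-03, -5.05775797e-04,
       -1.19397223e+00, -2.58603565e-01]), 'joint_vel': array([-0.00165511, -0.00056522, -0.00060267,  0.00064655, -0.00072015,
       -0.00099455]), 'joint_efforts': array([ 2.00638839e-03, -3.92291522e+01,  1.88404280e+01,  4.18596804e+00,
       -4.49829284e-03, -6.56410286e-07]), 'position': array([230.29326574, 580.38673075, 230.19376306]), 'ee_rot': array([ 9.82195916e-01, -1.87856213e-01, -1.59076691e-04,  1.09607085e-03]), 'contact_force': array([ 1.02307436,  0.08916363, -0.3210566 ]), 'wrist_torque': array([-0.05388046,  0.00570255, -0.02878613]), 'grasp_force': 0.0, 'gripper_width': 85.42538734705505}
{'camera_matrix': array([[467.14464996,   0.        , 257.77480992],
       [  0.        , 467.14464996, 188.62580246],
       [  0.        ,   0.        ,   1.        ]]), 'view': array([[-2.64630824e-02, -9.99644675e-01, -3.19818477e-03,
        -1.55765999e+01],
       [ 9.80892929e-01, -2.65832619e-02,  1.92723615e-01,
        -5.28183251e+02],
       [-1.92740154e-01,  1.9
[... 494 characters left out ...]
       [ 7.03973106e-01,  1.40493847e-01,  6.96192032e-01,
        -1.66540592e+03],
       [ 0.00000000e+00,  0.00000000e+00,  0.00000000e+00,
         1.00000000e+00]])}
{'camera_matrix': array([[302.42037778,   0.        , 256.45977082],
       [  0.        , 302.42037778, 191.82209186],
       [  0.        ,   0.        ,   1.        ]]), 'T_tool_cam': array([[ 3.47709276e-04,  9.46442215e-01,  3.22873059e-01,
         8.35471136e+01],
       [ 9.99999785e-01, -1.49293994e-04, -6.39294786e-04,
        -1.17679267e+00],
       [-5.56852565e-04,  3.22873211e-01, -9.46442063e-01,
        -1.42354842e+02],
       [ 0.00000000e+00,  0.00000000e+00,  0.00000000e+00,
         1.00000000e+00]])}
```

View pics/t0.png

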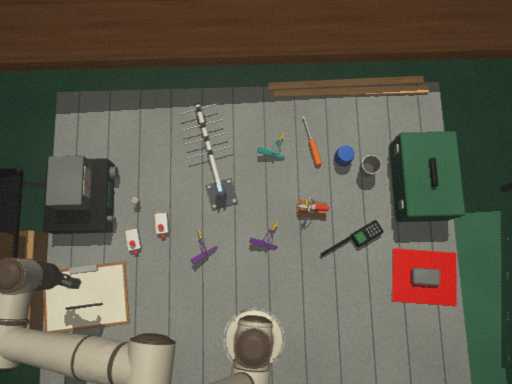

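View pics/s0.png

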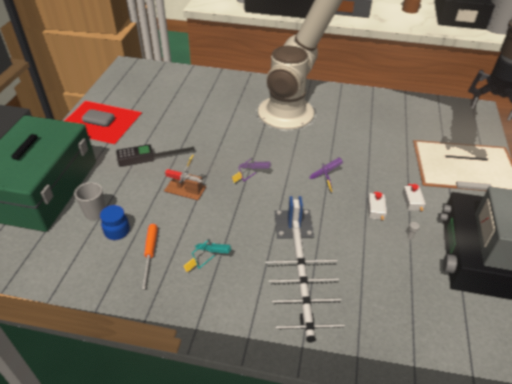

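Candidates in the top view: red handle (313,208) in a brown stand; turquoise (271,153); purple (264,243) and (204,254). The red one in the wooden stand fits; the fork is at (222,192). I'll confirm both in one enlarged crop.

```bash
python3 - <<'E'
from h import *
t=cv2.imread('pics/t0.png'); s=cv2.imread('pics/s0.png')
f=lambda im,x,y,w,h:cv2.resize(im[y:y+h,x:x+w],(400,300),interpolation=cv2.INTER_CUBIC)
cv2.imwrite('pics/c0.png',np.vstack([np.hstack([f(t,285,185,56,42),f(t,194,171,56,42)]),np.hstack([f(s,154,150,64,48),f(s,262,190,64,48)])]))
for z,uv in((51,(313,208)),(90,(222,192))): print(onz('top',uv,z))
E
```

```text
[ 451.03886375 -227.00019229   51.        ]
[511.224854    97.62053155  90.        ]
```

View pics/c0.png

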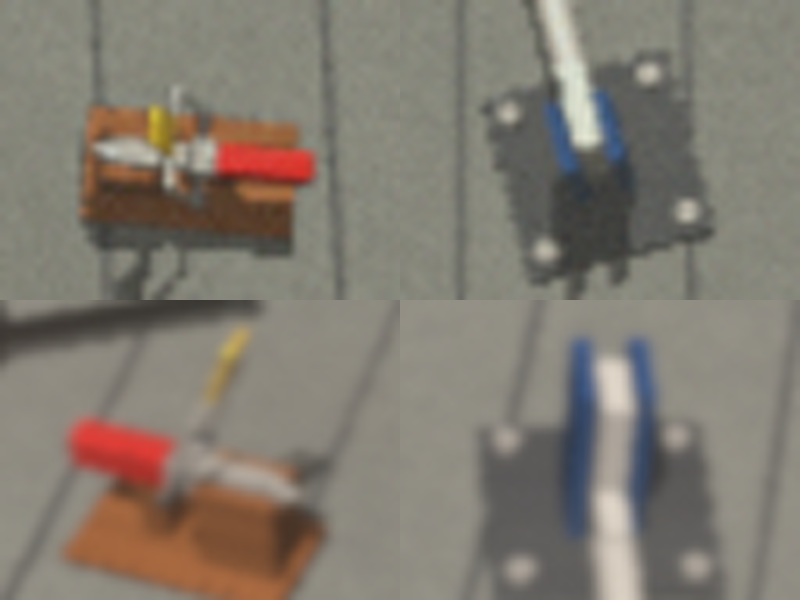

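The red pin lies in the stand, nose to the left (crop (100,148)), handle to the right with ring up; the fork's two cheeks straddle the white boom, which runs outward. Next I move towards the fork for a close look.

```bash
cat >> h.py <<'E'
def go(p,yaw):  # target TCP, yaw deg = world direction of tool x, tool down
    s=arm.read_state(); A=R.from_quat(s['ee_rot'])
    a=np.radians(yaw); c,n=np.cos(a),np.sin(a)
    B=R.from_matrix(np.array([[c,n,0],[n,-c,0],[0,0,-1]]))
    print('slide',A.inv().apply(np.array(p)-s['position']).round(1),'dr',((A.inv()*B).as_rotvec(degrees=True)/8).round(3))
E
python3 - <<'E'
from h import *
go([500,20,230],-75)
a,b=onz('top',(222,192),90),onz('top',(199,106),70);print(np.degrees(np.arctan2(*(b-a)[1::-1])))
a,b=onz('top',(329.1,208.1),51),onz('top',(299,205.7),51);print(a,b,np.degrees(np.arctan2(*(b-a)[1::-1])))
E
```

```text
slide [457.4 421.5   1.2] dr [ 0.011 -0.007  6.669]
14.089830105683369
[ 449.10970403 -285.01668298   51.        ] [ 460.79028022 -176.88778573   51.        ] 83.83455678504107
```

Emit:
{"op": "step_arm", "data": {"motion": [{"dr": [0, 0, 0.8], "slide": [40, 37, 0], "jaw": 85}, {"dr": [0, 0, 1.6], "slide": [85, 78, 0], "jaw": 85}, {"dr": [0, 0, 2.4], "slide": [130, 120, 0], "jaw": 85}, {"dr": [0, 0, 3.2], "slide": [175, 162, 0], "jaw": 85}, {"dr": [0, 0, 4.0], "slide": [220, 203, 0], "jaw": 85}, {"dr": [0, 0, 4.8], "slide": [265, 245, 0], "jaw": 85}, {"dr": [0, 0, 5.6], "slide": [310, 286, 0], "jaw": 85}, {"dr": [0, 0, 6.67], "slide": [350, 323, 0], "jaw": 85}]}}

```text
clock: 1.15
position: [437.0, 149.6, 231.4]
ee_rot: [0.792, -0.611, 0.0, -0.0]
contact_force: [1.0, 0.6, 0.2]
gripper_width: 84.8
grasp_force: 0.0
```

```bash
python3 - <<'E'
from h import *
s=arm.read_state();print(s['clock'],s['position'])
go([490,30,190],-75)
E
```

```text
1.15 [437.04245682 149.5707513  231.37579708]
slide [129.1 -20.8  41.4] dr [-0.001  0.001 -0.036]
```

Emit:
{"op": "step_arm", "data": {"motion": [{"slide": [35, -5, 10], "jaw": 85}, {"slide": [75, -12, 25], "jaw": 85}, {"slide": [115, -18, 38], "jaw": 85}, {"slide": [129, -21, 41], "jaw": 85}, {"slide": [129, -21, 41], "jaw": 85}, {"slide": [129, -21, 41], "jaw": 85}, {"slide": [129, -21, 41], "jaw": 85}, {"slide": [129, -21, 41], "jaw": 85}]}}

```text
$.motion[0]: bad value
```

```bash
python3 - <<'E'
from h import *
s=arm.read_state();print(s['clock'],s['position'],s['ee_rot'],s['contact_force'])
np.save('wf.npy',cam('wrist')[1])
im=snap('wrist','w1.png'); print(proj('wrist',[511,97,90]))
cv2.imwrite('pics/w1b.png',cv2.resize(im,(800,600),interpolation=cv2.INTER_CUBIC))
E
```

```text
1.15 [437.04245682 149.5707513  231.37579708] [ 7.91830527e-01 -6.10740864e-01  6.24121336e-06 -1.13378838e-04] [1.02730987 0.574646   0.15056083]
[192.41449852 109.50806368]
```

View pics/w1b.png

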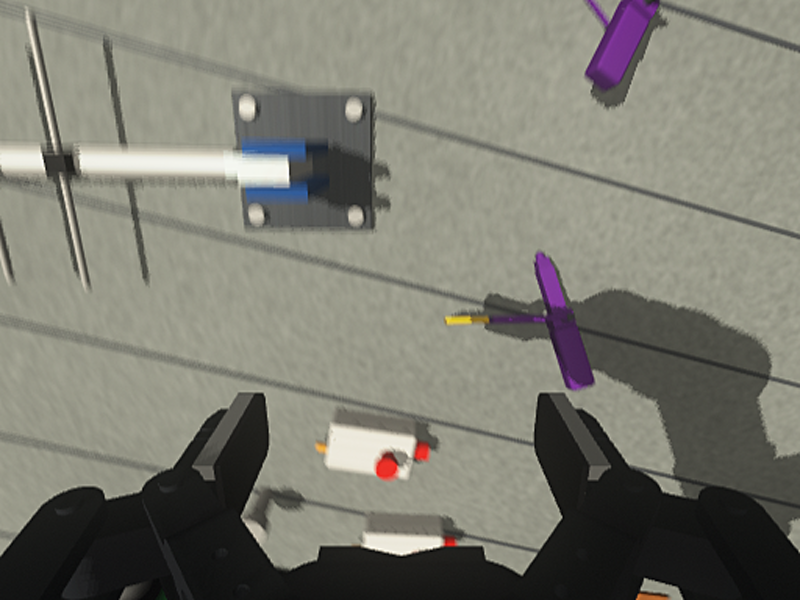

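Wrist view shows the fork clearly: base corners (233,91), (372,95), (374,229), (245,230) and cheek tops near (243–306,141) and (245–308,201) in the 800 px picture. Fit its pose.

```bash
python3 - <<'E'
from h import *
from scipy.optimize import least_squares
K=cam('wrist')[0]; c=(K,np.load('wf.npy'))
# fork local (x,y,z) -> px (800 wide)
L=np.array([[50,-34,8],[-50,-34,8],[-50,66,8],[50,66,8],[-18,0,93],[-18,32,93]],float)
P=np.array([[233,91],[372,95],[374,229],[245,230],[306,141],[308,201]])*.64
def pts(q):
    r=R.from_euler('z',q[2],degrees=True).as_matrix(); l=L.copy(); l[:4,2]=q[3]; return l@r.T+[q[0],q[1],0]
f=lambda q:np.concatenate([proj('wrist',p,c)-u for p,u in zip(pts(q),P)]+[[ (q[3]-8)*.1]])
s=least_squares(f,[511,97,14,8]); print(s.x); print(s.fun.round(1).reshape(-1)[:12].reshape(6,2))
for p in pts(s.x): print(proj('top',p).round(1),end=' ')
go([455,-150,190],-96)
E
```

```text
[527.47392137  90.20629874  14.06137052   2.57181934]
[[-0.   0. ]
 [-0.3 -1.4]
 [-0.9  0.9]
 [ 0.6 -0.7]
 [-0.1  1.2]
 [ 0.5 -0.3]]
[231.1 177.1] [238.  202.3] [212.  209.5] [205.4 184.1] [225.3 192.1] [216.5 194.5] slide [290.5  56.2  41.8] dr [ 0.007 -0.014  2.528]
```

```bash
python3 - <<'E'
from h import *
go([453,-200,180],-96)
E
```

```text
slide [338.5  70.4  51.9] dr [ 0.007 -0.014  2.528]
```

Emit:
{"op": "step_arm", "data": {"motion": [{"dr": [0, 0, 0.4], "slide": [35, 7, 5], "jaw": 85}, {"dr": [0, 0, 0.8], "slide": [85, 17, 13], "jaw": 85}, {"dr": [0, 0, 1.2], "slide": [140, 29, 21], "jaw": 85}, {"dr": [0, 0, 1.6], "slide": [200, 41, 30], "jaw": 85}, {"dr": [0, 0, 2.0], "slide": [260, 53, 40], "jaw": 85}, {"dr": [0, 0, 2.4], "slide": [310, 65, 48], "jaw": 85}, {"dr": [0, 0, 2.5], "slide": [338, 70, 52], "jaw": 85}, {"dr": [0, 0, 2.5], "slide": [338, 70, 52], "jaw": 85}]}}

```text
clock: 2.2
position: [456.0, -194.5, 178.5]
ee_rot: [-0.674, 0.738, 0.001, -0.001]
contact_force: [0.0, 1.1, -0.5]
gripper_width: 84.8
grasp_force: 0.0
```

```bash
python3 - <<'E'
from h import *
optics.get_image('wrist')
s=arm.read_state();print(s['clock'],s['position'],s['ee_rot'],s['contact_force'])
np.save('wp.npy',cam('wrist')[1])
im=snap('wrist','w2.png'); u=proj('wrist',[453,-227,51]); print(u)
x,y=[int(v) for v in np.clip(u-[100,75],0,[312,234])]; print(x,y)
cv2.imwrite('pics/w2b.png',cv2.resize(im[y:y+150,x:x+200],(800,600),interpolation=cv2.INTER_CUBIC))
E
```

```text
2.25 [ 456.09529474 -193.45614654  178.78969564] [-6.74888405e-01  7.37919556e-01  5.14830172e-04 -3.23364371e-04] [-0.1121302   0.76940425  0.05628384]
[257.33235222 145.08830565]
157 70
```

View pics/w2b.png

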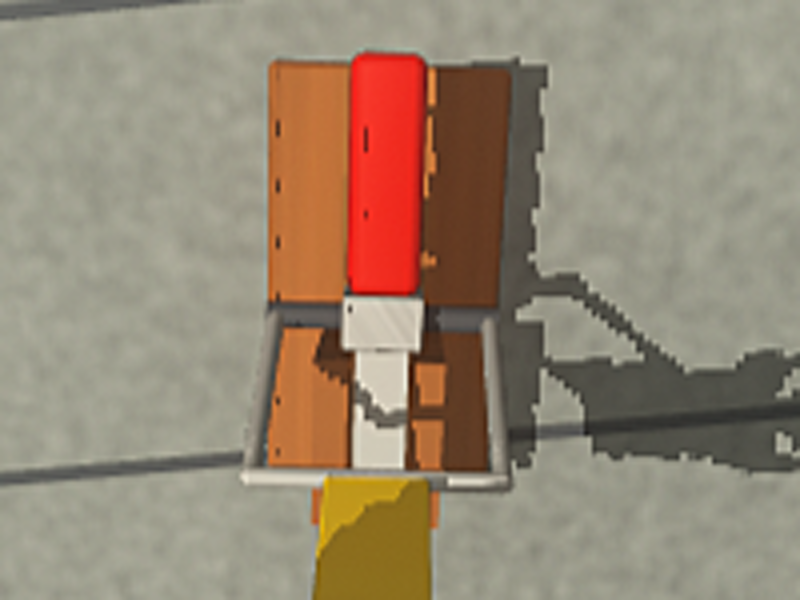

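The crop shows the red handle (top face from (388,58) to (383,292)), collar front edge (382,350), and ring up with yellow tab towards the camera. Compute pose.

```bash
cat > pin.py <<'E'
from h import *
K=cam('wrist')[0]; c=(K,np.load('wp.npy'))
q=lambda u,v,z:onz('wrist',(157+u/4,70+v/4),z,c)
a,b,e=q(388,62,61),q(383,292,61),q(382,350,60)
print(a,b,e,np.linalg.norm(b-a)); d=(e-a)/np.linalg.norm(e-a); yaw=np.degrees(np.arctan2(d[1],d[0]))
g=((a+16*d)+(b-34*d)+(e-46*d))/3; print('grip',g,'yaw',yaw)
if __name__=='__main__': go([g[0],g[1],130],yaw-180)
E
python3 pin.py
```

```text
[ 451.0088327  -278.05604833   61.        ] [ 456.34878932 -231.61698011   61.        ] [ 457.77616705 -218.76714892   60.        ] 46.74507668919945
grip [ 452.62562236 -264.00612485   61.02411524] yaw 83.48834476238206
slide [71.3 -2.6 49.1] dr [0.004 0.002 0.185]
```

Emit:
{"op": "step_arm", "data": {"motion": [{"dr": [0, 0, 0.185], "slide": [35, -1.5, 0], "jaw": 60}, {"dr": [0, 0, 0.185], "slide": [72.8, -2.7, 10], "jaw": 60}, {"dr": [0, 0, 0.185], "slide": [72.8, -2.7, 50], "jaw": 60}, {"dr": [0, 0, 0.185], "slide": [72.8, -2.7, 90], "jaw": 60}, {"dr": [0, 0, 0.185], "slide": [72.8, -2.7, 125], "jaw": 60}, {"dr": [0, 0, 0.185], "slide": [72.8, -2.7, 144.8], "jaw": 60}, {"dr": [0, 0, 0.185], "slide": [72.8, -2.7, 144.8], "jaw": 60}, {"dr": [0, 0, 0.185], "slide": [72.8, -2.7, 144.8], "jaw": 60}]}}

```text
clock: 3.3
position: [454.0, -265.3, 35.6]
ee_rot: [-0.667, 0.745, -0.001, 0.0]
contact_force: [-0.3, -0.5, -0.6]
gripper_width: 59.5
grasp_force: 0.0
```

```bash
python3 - <<'E'
from h import *
s=arm.read_state();print(s['clock'],s['position'],s['contact_force']); go([452.5,-266,34],83.5-180)
E
```

```text
3.3 [ 453.97497052 -265.28439382   35.64313625] [-0.28794806 -0.53378417 -0.57831565]
slide [0.9 1.4 1.6] dr [-0.014 -0.003  0.014]
```

Close on the handle.

Emit:
{"op": "step_arm", "data": {"motion": [{"dr": [0, 0, 0], "slide": [0.5, 0.8, 0.5], "jaw": 30}, {"dr": [0, 0, 0], "slide": [0.5, 0.8, 0.5], "jaw": 20}, {"dr": [0, 0, 0], "slide": [0.5, 0.8, 0.5], "jaw": 12}, {"dr": [0, 0, 0], "slide": [0.5, 0.8, 0.5], "jaw": 8}, {"dr": [0, 0, 0], "slide": [0.5, 0.8, 0.5], "jaw": 4}, {"dr": [0, 0, 0], "slide": [0.5, 0.8, 0.5], "jaw": 4}, {"dr": [0, 0, 0], "slide": [0.5, 0.8, 0.5], "jaw": 4}, {"dr": [0, 0, 0], "slide": [0.5, 0.8, 0.5], "jaw": 4}]}}

```text
clock: 4.3
position: [452.3, -266.3, 34.5]
ee_rot: [-0.666, 0.746, -0.0, 0.0]
contact_force: [-1.3, 1.4, 5.4]
gripper_width: 14.8
grasp_force: 61.2
```

```bash
python3 - <<'E'
from h import *
s=arm.read_state();print(s['clock'],s['position'],R.from_quat(s['ee_rot']).as_matrix().round(3),s['contact_force'],s['wrist_torque'],s['gripper_width'],s['grasp_force'])
E
```

```text
4.3 [ 452.32653839 -266.33007434   34.47692459] [[-0.113 -0.994  0.001]
 [-0.994  0.113 -0.   ]
 [ 0.    -0.001 -1.   ]] [-1.27040776  1.3641487   5.38001812] [0.49586841 0.16787532 0.05341781] 14.7947527034468 61.168341636657715
```

Emit:
{"op": "step_arm", "data": {"motion": [{"dr": [0, 0, 0], "slide": [0, 0, -5], "jaw": 4}, {"dr": [0, 0, 0], "slide": [0, 0, -12], "jaw": 4}, {"dr": [0, 0, 0], "slide": [0, 0, -24], "jaw": 4}, {"dr": [0, 0, 0], "slide": [0, 0, -40], "jaw": 4}, {"dr": [0, 0, 0], "slide": [0, 0, -60], "jaw": 4}, {"dr": [0, 0, 0], "slide": [0, 0, -80], "jaw": 4}, {"dr": [0, 0, 0], "slide": [0, 0, -90], "jaw": 4}, {"dr": [0, 0, 0], "slide": [0, 0, -90], "jaw": 4}]}}

```text
clock: 5.3
position: [452.2, -266.2, 124.7]
ee_rot: [-0.666, 0.746, -0.001, 0.0]
contact_force: [-0.1, 0.4, -0.9]
gripper_width: 14.6
grasp_force: 60.3
```

```bash
python3 - <<'E'
from h import *
s=arm.read_state();print(s['clock'],s['position'],s['contact_force'],s['wrist_torque'],s['gripper_width'],s['grasp_force'])
go([558,-32,110],-75.9)
E
```

```text
5.3 [ 452.16128323 -266.23341647  124.73702164] [-0.09968054  0.41105486 -0.86618643] [-0.09824625  0.02335479  0.03800251] 14.575115800958313 60.31589984893799
slide [-244.7  -78.7   14.8] dr [-1.000e-02 -2.000e-03 -2.574e+00]
```

Emit:
{"op": "step_arm", "data": {"motion": [{"dr": [0, 0, -0.3], "slide": [-20, -7, 0], "jaw": 4}, {"dr": [0, 0, -0.7], "slide": [-60, -20, 0], "jaw": 4}, {"dr": [0, 0, -1.2], "slide": [-110, -36, 3], "jaw": 4}, {"dr": [0, 0, -1.7], "slide": [-160, -52, 7], "jaw": 4}, {"dr": [0, 0, -2.2], "slide": [-205, -67, 11], "jaw": 4}, {"dr": [0, 0, -2.5], "slide": [-235, -76, 14], "jaw": 4}, {"dr": [0, 0, -2.57], "slide": [-245, -79, 15], "jaw": 4}, {"dr": [0, 0, -2.57], "slide": [-245, -79, 15], "jaw": 4}]}}

```text
clock: 6.3
position: [557.6, -31.5, 108.2]
ee_rot: [0.788, -0.615, -0.001, 0.001]
contact_force: [0.3, -0.6, -1.0]
gripper_width: 15.0
grasp_force: 60.3
```

```bash
python3 - <<'E'
from h import *
optics.get_image('wrist');s=arm.read_state();print(s['clock'],s['position'],s['contact_force'],s['wrist_torque'],s['gripper_width'],s['grasp_force'])
np.save('wq.npy',cam('wrist')[1])
im=snap('wrist','w3.png'); cv2.imwrite('pics/w3b.png',cv2.resize(im,(800,600),interpolation=cv2.INTER_CUBIC))
print(proj('wrist',[527.5,90.2,75])/.64)
go([558,-32,58.5],-75.9)
E
```

```text
6.35 [557.42803894 -32.15429511 108.41209581] [-0.54296306 -0.41626113 -1.16342859] [-0.06021734  0.0191446  -0.007122  ] 14.918944406439866 60.254141092300415
[400.81767521 584.14468103]
slide [-0.3 -0.8 50.1] dr [ 0.01   0.001 -0.012]
```

View pics/w3b.png

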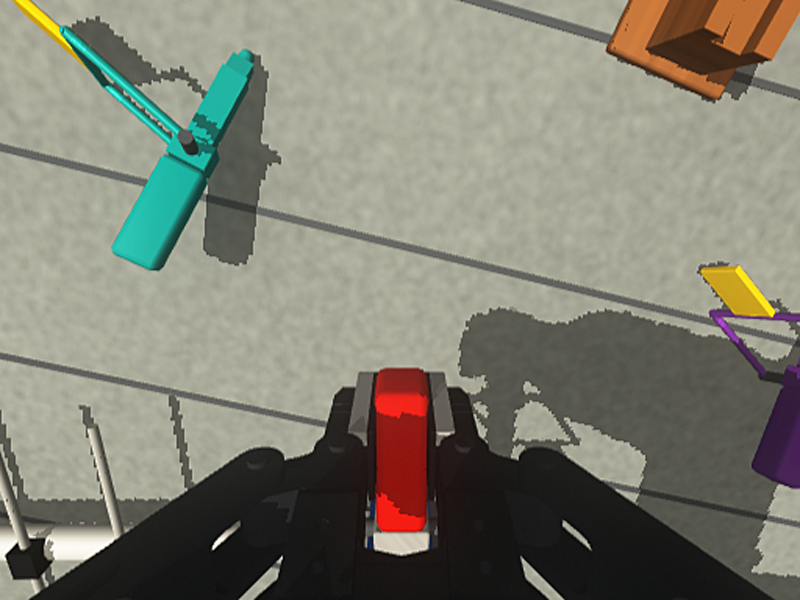

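```bash
python3 - <<'E'
from h import *
c=(cam('wrist')[0],np.load('wq.npy')); s=arm.read_state()
A=R.from_quat(s['ee_rot'])
for u,v,z,y in((402,369,26.5,-16),(402,531,26.5,34)):
    p=onz('wrist',(u*.64,v*.64),s['position'][2]+z,c); q=A.inv().apply(p-s['position']); print(q,'grip tool x',q[0]+y)
F=np.array([527.5,90.2]);a=np.radians(14.06);X=np.array([np.cos(a),np.sin(a)]);Y=np.array([-X[1],X[0]])
d=s['position'][:2]-F;print('tcp in fork',d@X,d@Y)
E
```

```text
[ 22.85961413  -0.57722645 -26.50312126] grip tool x 6.859614125877933
[-33.05418881  -0.47106604 -26.49728971] grip tool x 0.9458111876506052
tcp in fork -0.7967196700908069 -126.30046397751134
```

Emit:
{"op": "step_arm", "data": {"motion": [{"dr": [0, 0, 0], "slide": [0, -0.8, 8], "jaw": 4}, {"dr": [0, 0, 0], "slide": [0, -0.8, 20], "jaw": 4}, {"dr": [0, 0, 0], "slide": [0, -0.8, 32], "jaw": 4}, {"dr": [0, 0, 0], "slide": [0, -0.8, 43], "jaw": 4}, {"dr": [0, 0, 0], "slide": [0, -0.8, 50], "jaw": 4}, {"dr": [0, 0, 0], "slide": [0, -0.8, 50], "jaw": 4}, {"dr": [0, 0, 0], "slide": [0, -0.8, 50], "jaw": 4}, {"dr": [0, 0, 0], "slide": [0, -0.8, 50], "jaw": 4}]}}

```text
clock: 7.4
position: [559.3, -31.4, 59.5]
ee_rot: [0.788, -0.615, 0.0, -0.0]
contact_force: [0.7, -0.6, -1.6]
gripper_width: 14.8
grasp_force: 60.2
```

```bash
cat >> h.py <<'E'
F=np.array([527.5,90.2]);_a=np.radians(14.06);X=np.array([np.cos(_a),np.sin(_a)]);Y=np.array([-X[1],X[0]])
def st():
    s=arm.read_state(); d=s['position'][:2]-F; f=s['contact_force']; m=R.from_quat(s['ee_rot']).as_matrix()
    print('t',s['clock'],'fork xy z',(d@X).round(2),(d@Y).round(2),s['position'][2].round(2),'F',(f[:2]@X).round(2),(f[:2]@Y).round(2),f[2].round(2),'M',s['wrist_torque'].round(2),'yaw-err',(np.degrees(np.arctan2(m[1,0],m[0,0]))+75.94).round(2),'tz',m[:2,2].round(4),'w',s['gripper_width'].round(1),s['grasp_force'].round(0))
E
python3 - <<'E'
from h import *
st()
b=snap('scene','s1.png');t=snap('top','t1.png')
f=lambda im,x,y,w,h:cv2.resize(im[y:y+h,x:x+w],(400,600),interpolation=cv2.INTER_CUBIC)
cv2.imwrite('pics/c1.png',np.hstack([f(b,260,160,64,96),f(t,205,150,64,96)]))
E
```

```text
Traceback (most recent call last):
  File "h.py", line 27, in st
    print('t',s['clock'],'fork xy z',(d@X).round(2),(d@Y).round(2),s['position'][2].round(2),'F',(f[:2]@X).round(2),(f[:2]@Y).round(2),f[2].round(2),'M',s['wrist_torque'].round(2),'yaw-err',(np.degrees(np.arctan2(m[1,0],m[0,0]))+75.94).round(2),'tz',m[:2,2].round(4),'w',s['gripper_width'].round(1),s['grasp_force'].round(0))
                                                                                                                                                                                                                                                                               ^^^^^^^^^^^^^^^^^^^^^^^^
AttributeError: 'float' object has no attribute 'round'
```

```bash
sed -i "s/s\['gripper_width'\].round(1),s\['grasp_force'\].round(0)/round(s['gripper_width'],1),round(s['grasp_force'])/" h.py
python3 - <<'E'
from h import *
st()
b=snap('scene','s1.png');t=snap('top','t1.png')
f=lambda im,x,y,w,h:cv2.resize(im[y:y+h,x:x+w],(400,600),interpolation=cv2.INTER_CUBIC)
cv2.imwrite('pics/c1.png',np.hstack([f(b,255,165,64,96),f(t,210,150,64,96)]))
E
```

```text
t 7.4 fork xy z 1.33 -125.65 59.52 F 0.55 -0.79 -1.64 M [-0.06 -0.03 -0.01] yaw-err 0.02 tz [0.0011 0.0002] w 14.8 60
```

View pics/c1.png

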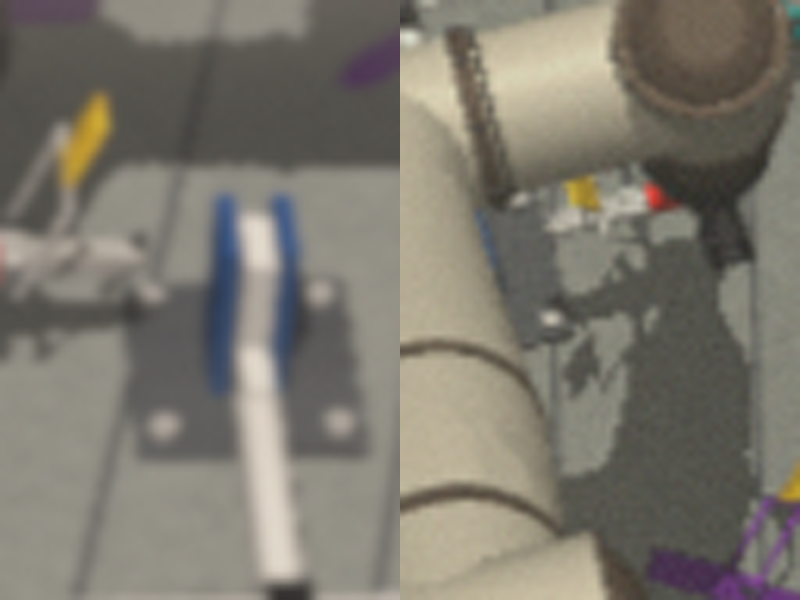

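```bash
python3 - <<'E'
from h import *
def P(l):
    w=np.append(F+l[0]*X+l[1]*Y,l[2]); print(l,((proj('scene',w)-[255,165])*6.25).round(0))
for l in ([-18,0,93],[18,0,93],[18,0,3],[-18,32,93],[18,32,93],[50,-34,3],[50,66,3],[0,0,75],[1.3,-29.6,75],[1.3,-79.6,75]): P(l)
E
```

```text
[-18, 0, 93] [210. 189.]
[18, 0, 93] [217. 250.]
[18, 0, 3] [204. 394.]
[-18, 32, 93] [285. 188.]
[18, 32, 93] [294. 249.]
[50, -34, 3] [131. 452.]
[50, 66, 3] [364. 448.]
[0, 0, 75] [211. 249.]
[1.3, -29.6, 75] [141. 253.]
[1.3, -79.6, 75] [ 22. 254.]
```

Emit:
{"op": "step_arm", "data": {"motion": [{"dr": [0, 0, 0], "slide": [-8, 0.6, 1], "jaw": 4}, {"dr": [0, 0, 0], "slide": [-16, 0.6, 1], "jaw": 4}, {"dr": [0, 0, 0], "slide": [-22, 0.6, 1], "jaw": 4}, {"dr": [0, 0, 0], "slide": [-26, 0.6, 1], "jaw": 4}, {"dr": [0, 0, 0], "slide": [-29, 0.6, 1], "jaw": 4}, {"dr": [0, 0, 0], "slide": [-31, 0.6, 1], "jaw": 4}, {"dr": [0, 0, 0], "slide": [-33, 0.6, 1], "jaw": 4}, {"dr": [0, 0, 0], "slide": [-33, 0.6, 1], "jaw": 4}]}}

```text
clock: 8.5
position: [550.3, 0.4, 58.0]
ee_rot: [0.788, -0.615, -0.0, 0.0]
contact_force: [0.1, -0.2, -1.6]
gripper_width: 15.0
grasp_force: 60.2
```

```bash
python3 -c "
from h import *
st()"
```

```text
t 8.5 fork xy z 0.33 -92.65 58.0 F 0.01 -0.17 -1.59 M [-0.06 -0.02  0.03] yaw-err 0.01 tz [-0. -0.] w 15.0 60
```

Emit:
{"op": "step_arm", "data": {"motion": [{"dr": [0, 0, 0], "slide": [-1, 0, -0.5], "jaw": 4}, {"dr": [0, 0, 0], "slide": [-2, 0, -0.5], "jaw": 4}, {"dr": [0, 0, 0], "slide": [-3, 0, -0.5], "jaw": 4}, {"dr": [0, 0, 0], "slide": [-4, 0, -0.5], "jaw": 4}, {"dr": [0, 0, 0], "slide": [-5, 0, -0.5], "jaw": 4}, {"dr": [0, 0, 0], "slide": [-5.5, 0, -0.5], "jaw": 4}, {"dr": [0, 0, 0], "slide": [-6, 0, -0.5], "jaw": 4}, {"dr": [0, 0, 0], "slide": [-6, 0, -0.5], "jaw": 4}]}}

```text
clock: 9.5
position: [548.9, 6.2, 58.5]
ee_rot: [0.788, -0.615, 0.0, -0.0]
contact_force: [0.8, 0.5, -1.9]
gripper_width: 14.6
grasp_force: 60.2
```

```bash
python3 -c "
from h import *
st()"
```

```text
t 9.5 fork xy z 0.34 -86.64 58.53 F 0.95 0.31 -1.88 M [-0.11 -0.05  0.05] yaw-err 0.02 tz [0. 0.] w 14.6 60
```

Emit:
{"op": "step_arm", "data": {"motion": [{"dr": [0, 0, 0], "slide": [-0.5, 0, 0], "jaw": 4}, {"dr": [0, 0, 0], "slide": [-1, 0, 0], "jaw": 4}, {"dr": [0, 0, 0], "slide": [-1.4, 0, 0], "jaw": 4}, {"dr": [0, 0, 0], "slide": [-1.8, 0, 0], "jaw": 4}, {"dr": [0, 0, 0], "slide": [-2.1, 0, 0], "jaw": 4}, {"dr": [0, 0, 0], "slide": [-2.4, 0, 0], "jaw": 4}, {"dr": [0, 0, 0], "slide": [-2.4, 0, 0], "jaw": 4}, {"dr": [0, 0, 0], "slide": [-2.4, 0, 0], "jaw": 4}]}}

```text
clock: 10.5
position: [548.5, 7.8, 58.6]
ee_rot: [0.788, -0.615, 0.0, 0.0]
contact_force: [1.4, -6.4, -1.2]
gripper_width: 14.5
grasp_force: 60.3
```

```bash
python3 -c "
from h import *
st()"
```

```text
t 10.5 fork xy z 0.36 -85.06 58.65 F -0.23 -6.51 -1.19 M [-1.66 -0.53 -0.05] yaw-err 0.01 tz [ 0.0002 -0.0008] w 14.5 60
```

Emit:
{"op": "step_arm", "data": {"motion": [{"dr": [0, 0, 0], "slide": [1.8, 0, 0], "jaw": 4}, {"dr": [0, 0, 0], "slide": [1.8, -1, 0], "jaw": 4}, {"dr": [0, 0, 0], "slide": [1.8, -2, 0], "jaw": 4}, {"dr": [0, 0, 0], "slide": [1.8, -2.7, 0], "jaw": 4}, {"dr": [0, 0, 0], "slide": [1.8, -3.4, 0], "jaw": 4}, {"dr": [0, 0, 0], "slide": [1.8, -4, 0], "jaw": 4}, {"dr": [0, 0, 0], "slide": [1.8, -4.4, 0], "jaw": 4}, {"dr": [0, 0, 0], "slide": [1.8, -4.4, 0], "jaw": 4}]}}

```text
clock: 11.5
position: [552.4, 7.7, 58.3]
ee_rot: [0.788, -0.615, -0.0, 0.0]
contact_force: [-2.4, 0.5, -0.6]
gripper_width: 14.6
grasp_force: 60.4
```

```bash
python3 -c "
from h import *
st()"
```

```text
t 11.5 fork xy z 4.15 -86.07 58.34 F -2.18 1.02 -0.61 M [-0.04  0.45  0.14] yaw-err 0.02 tz [-0.0013 -0.0003] w 14.6 60
```

Emit:
{"op": "step_arm", "data": {"motion": [{"dr": [0, 0, 0], "slide": [0, 2, 0], "jaw": 4}, {"dr": [0, 0, 0], "slide": [0, 4, 0], "jaw": 4}, {"dr": [0, 0, 0], "slide": [0, 5.5, 0], "jaw": 4}, {"dr": [0, 0, 0], "slide": [0, 6.5, 0], "jaw": 4}, {"dr": [0, 0, 0], "slide": [0, 7.2, 0], "jaw": 4}, {"dr": [0, 0, 0], "slide": [0, 7.8, 0], "jaw": 4}, {"dr": [0, 0, 0], "slide": [0, 8.3, 0], "jaw": 4}, {"dr": [0, 0, 0], "slide": [0, 8.3, 0], "jaw": 4}]}}

```text
clock: 12.5
position: [545.0, 5.8, 58.5]
ee_rot: [0.788, -0.615, 0.0, -0.0]
contact_force: [-0.4, 0.6, -0.6]
gripper_width: 14.8
grasp_force: 60.3
```

```bash
python3 -c "
from h import *
st()"
```

```text
t 12.5 fork xy z -3.54 -86.07 58.52 F -0.22 0.63 -0.56 M [-0.06 -0.05 -0.  ] yaw-err 0.01 tz [0.0001 0.    ] w 14.8 60
```

Emit:
{"op": "step_arm", "data": {"motion": [{"dr": [0, 0, 0], "slide": [0, 0.4, 0], "jaw": 4}, {"dr": [0, 0, 0], "slide": [0, 0.8, 0], "jaw": 4}, {"dr": [0, 0, 0], "slide": [0, 1.1, 0], "jaw": 4}, {"dr": [0, 0, 0], "slide": [0, 1.4, 0], "jaw": 4}, {"dr": [0, 0, 0], "slide": [0, 1.7, 0], "jaw": 4}, {"dr": [0, 0, 0], "slide": [0, 1.9, 0], "jaw": 4}, {"dr": [0, 0, 0], "slide": [0, 1.9, 0], "jaw": 4}, {"dr": [0, 0, 0], "slide": [0, 1.9, 0], "jaw": 4}]}}

```text
clock: 13.5
position: [544.0, 5.6, 58.8]
ee_rot: [0.788, -0.615, 0.001, -0.001]
contact_force: [5.4, 0.1, -3.4]
gripper_width: 15.1
grasp_force: 60.3
```

```bash
python3 -c "
from h import *
st()"
```

```text
t 13.5 fork xy z -4.52 -86.04 58.81 F 5.31 -1.21 -3.42 M [ 0.1  -1.49 -0.42] yaw-err 0.0 tz [0.002  0.0005] w 15.1 60
```

Emit:
{"op": "step_arm", "data": {"motion": [{"dr": [0, 0, 0.1], "slide": [0, -1.1, 0], "jaw": 4}, {"dr": [0, 0, 0.25], "slide": [0, -1.1, 0], "jaw": 4}, {"dr": [0, 0, 0.4], "slide": [0, -1.1, 0], "jaw": 4}, {"dr": [0, 0, 0.55], "slide": [0, -1.1, 0], "jaw": 4}, {"dr": [0, 0, 0.625], "slide": [0, -1.1, 0], "jaw": 4}, {"dr": [0, 0, 0.625], "slide": [0, -1.5, 0], "jaw": 4}, {"dr": [0, 0, 0.625], "slide": [0, -1.9, 0], "jaw": 4}, {"dr": [0, 0, 0.625], "slide": [0, -1.9, 0], "jaw": 4}]}}

```text
clock: 14.5
position: [544.9, 5.8, 58.5]
ee_rot: [0.761, -0.649, -0.0, 0.0]
contact_force: [0.4, 0.1, -1.7]
gripper_width: 15.0
grasp_force: 60.3
```

```bash
cat >> h.py <<'E'
def tip():
    s=arm.read_state(); m=R.from_quat(s['ee_rot']).as_matrix(); p=s['position'][:2]-94.5*m[:2,0]-F
    print('tip x,y',(p@X+.15).round(2),(p@Y).round(2)); st()
E
python3 -c "
from h import *
tip()"
```

```text
tip x,y 4.7 8.09
t 14.5 fork xy z -3.66 -86.05 58.48 F 0.47 0.03 -1.69 M [-0.05  0.1  -0.01] yaw-err -4.98 tz [-0.0003 -0.0001] w 15.0 60
```

Emit:
{"op": "step_arm", "data": {"motion": [{"dr": [0, 0, 0], "slide": [-0.6, 0, 0], "jaw": 4}, {"dr": [0, 0, 0], "slide": [-1.2, 0, 0], "jaw": 4}, {"dr": [0, 0, 0], "slide": [-1.8, 0, 0], "jaw": 4}, {"dr": [0, 0, 0], "slide": [-2.3, 0, 0], "jaw": 4}, {"dr": [0, 0, 0], "slide": [-2.7, 0, 0], "jaw": 4}, {"dr": [0, 0, 0], "slide": [-3, 0, 0], "jaw": 4}, {"dr": [0, 0, 0], "slide": [-3, 0, 0], "jaw": 4}, {"dr": [0, 0, 0], "slide": [-3, 0, 0], "jaw": 4}]}}

```text
clock: 15.5
position: [544.1, 8.6, 58.4]
ee_rot: [0.761, -0.649, -0.0, 0.0]
contact_force: [-1.4, -3.1, -0.7]
gripper_width: 15.1
grasp_force: 60.3
```

```bash
python3 -c "
from h import *
tip()"
```

```text
tip x,y 4.64 10.97
t 15.5 fork xy z -3.72 -83.17 58.37 F -2.16 -2.67 -0.71 M [-0.66  0.53  0.21] yaw-err -4.99 tz [-0.0009 -0.0003] w 15.1 60
```

Emit:
{"op": "step_arm", "data": {"motion": [{"dr": [0, 0, 0], "slide": [-0.5, 0.1, 0], "jaw": 4}, {"dr": [0, 0, 0], "slide": [-1, 0.3, 0], "jaw": 4}, {"dr": [0, 0, 0], "slide": [-1.5, 0.4, 0], "jaw": 4}, {"dr": [0, 0, 0], "slide": [-2, 0.5, 0], "jaw": 4}, {"dr": [0, 0, 0], "slide": [-2.5, 0.6, 0], "jaw": 4}, {"dr": [0, 0, 0], "slide": [-3, 0.7, 0], "jaw": 4}, {"dr": [0, 0, 0], "slide": [-3, 0.7, 0], "jaw": 4}, {"dr": [0, 0, 0], "slide": [-3, 0.7, 0], "jaw": 4}]}}

```text
clock: 16.5
position: [543.4, 10.4, 58.6]
ee_rot: [0.761, -0.649, 0.0, 0.001]
contact_force: [-0.2, -8.4, -2.2]
gripper_width: 14.7
grasp_force: 60.3
```

```bash
python3 -c "
from h import *
tip()"
```

```text
tip x,y 4.42 12.86
t 16.5 fork xy z -3.99 -81.28 58.6 F -2.26 -8.13 -2.15 M [-2.49  0.03  0.09] yaw-err -5.02 tz [-0.0003 -0.0015] w 14.7 60
```

Emit:
{"op": "step_arm", "data": {"motion": [{"dr": [0, 0, 0], "slide": [0, 0.6, 0], "jaw": 4}, {"dr": [0, 0, 0], "slide": [0, 1.2, 0], "jaw": 4}, {"dr": [0, 0, 0], "slide": [-0.5, 1.5, 0], "jaw": 4}, {"dr": [0, 0, 0], "slide": [-1, 1.6, 0], "jaw": 4}, {"dr": [0, 0, 0], "slide": [-1.5, 1.7, 0], "jaw": 4}, {"dr": [0, 0, 0], "slide": [-2, 1.8, 0], "jaw": 4}, {"dr": [0, 0, 0], "slide": [-2.2, 1.8, 0], "jaw": 4}, {"dr": [0, 0, 0], "slide": [-2.2, 1.8, 0], "jaw": 4}]}}

```text
clock: 17.5
position: [542.5, 12.1, 59.0]
ee_rot: [0.761, -0.649, 0.001, -0.0]
contact_force: [2.3, -10.9, -1.2]
gripper_width: 14.6
grasp_force: 60.2
```

```bash
python3 -c "
from h import *
tip()"
```

```text
tip x,y 3.98 14.74
t 17.5 fork xy z -4.45 -79.4 59.03 F -0.42 -11.08 -1.24 M [-3.12 -0.63 -0.09] yaw-err -5.03 tz [ 0.0023 -0.0014] w 14.6 60
```

Emit:
{"op": "step_arm", "data": {"motion": [{"dr": [0, 0, 0], "slide": [0, 0.7, 0], "jaw": 4}, {"dr": [0, 0, 0], "slide": [0, 1.4, 0], "jaw": 4}, {"dr": [0, 0, 0], "slide": [0, 2, 0], "jaw": 4}, {"dr": [0, 0, 0], "slide": [-0.4, 2.2, 0], "jaw": 4}, {"dr": [0, 0, 0], "slide": [-0.8, 2.4, 0], "jaw": 4}, {"dr": [0, 0, 0], "slide": [-1.2, 2.5, 0], "jaw": 4}, {"dr": [0, 0, 0], "slide": [-1.5, 2.5, 0], "jaw": 4}, {"dr": [0, 0, 0], "slide": [-1.5, 2.5, 0], "jaw": 4}]}}

```text
clock: 18.5
position: [541.8, 12.5, 59.6]
ee_rot: [0.76, -0.649, 0.003, -0.001]
contact_force: [6.2, -16.1, -3.3]
gripper_width: 14.9
grasp_force: 60.0
```

```bash
python3 -c "
from h import *
tip()"
```

```text
tip x,y 3.53 15.26
t 18.5 fork xy z -4.97 -78.87 59.58 F 2.07 -17.14 -3.31 M [-4.71 -1.99 -0.43] yaw-err -5.07 tz [ 0.0064 -0.0018] w 14.9 60
```

Emit:
{"op": "step_arm", "data": {"motion": [{"dr": [0, 0, 0], "slide": [0.7, 0, 0.3], "jaw": 4}, {"dr": [0, 0, 0], "slide": [1.5, 0, 0.8], "jaw": 4}, {"dr": [0, 0, 0], "slide": [1.5, 0, 1.2], "jaw": 4}, {"dr": [0, 0, 0], "slide": [1, 0, 1.2], "jaw": 4}, {"dr": [0, 0, 0], "slide": [0.5, 0, 1.2], "jaw": 4}, {"dr": [0, 0, 0], "slide": [0, 0, 1.2], "jaw": 4}, {"dr": [0, 0, 0], "slide": [0, 0, 1.2], "jaw": 4}, {"dr": [0, 0, 0], "slide": [0, 0, 1.2], "jaw": 4}]}}

```text
clock: 19.5
position: [542.0, 12.5, 58.9]
ee_rot: [0.76, -0.649, 0.003, -0.002]
contact_force: [5.9, -15.3, -0.2]
gripper_width: 15.1
grasp_force: 60.4
```

```bash
python3 -c "
from h import *
tip()"
```

```text
tip x,y 3.66 15.24
t 19.5 fork xy z -4.81 -78.9 58.89 F 2.04 -16.24 -0.19 M [-4.56 -1.65 -0.34] yaw-err -5.05 tz [ 0.0069 -0.0017] w 15.1 60
```

Emit:
{"op": "step_arm", "data": {"motion": [{"dr": [0, 0, 0], "slide": [1, 0, 0], "jaw": 4}, {"dr": [0, 0, 0], "slide": [2, 0, 0], "jaw": 4}, {"dr": [0, 0, 0], "slide": [3, 0, 0], "jaw": 4}, {"dr": [0, 0, 0], "slide": [3.5, 0, 0], "jaw": 4}, {"dr": [0, 0, 0], "slide": [3.5, 0, 0], "jaw": 4}, {"dr": [0, 0, 0], "slide": [3.5, 0, 0], "jaw": 4}, {"dr": [0, 0, 0], "slide": [3.5, 0, 0], "jaw": 4}, {"dr": [0, 0, 0], "slide": [3.5, 0, 0], "jaw": 4}]}}

```text
clock: 20.5
position: [541.9, 12.0, 58.4]
ee_rot: [0.761, -0.649, 0.002, -0.003]
contact_force: [5.2, -3.2, 0.1]
gripper_width: 14.9
grasp_force: 60.6
```

```bash
python3 -c "
from h import *
tip()"
```

```text
tip x,y 3.39 14.76
t 20.5 fork xy z -5.0 -79.38 58.44 F 4.3 -4.36 0.1 M [-0.9  -1.43 -0.43] yaw-err -5.0 tz [0.0065 0.0015] w 14.9 61
```

Emit:
{"op": "step_arm", "data": {"motion": [{"dr": [0, 0, 0], "slide": [0, 0.5, 0], "jaw": 4}, {"dr": [0, 0, 0], "slide": [0, 1, 0], "jaw": 4}, {"dr": [0, 0, 0], "slide": [0, 1.5, 0], "jaw": 4}, {"dr": [0, 0, 0], "slide": [0, 2, 0], "jaw": 4}, {"dr": [0, 0, 0], "slide": [0, 2.5, 0], "jaw": 4}, {"dr": [0, 0, 0], "slide": [0, 3, 0], "jaw": 4}, {"dr": [0, 0, 0], "slide": [0, 3, 0], "jaw": 4}, {"dr": [0, 0, 0], "slide": [0, 3, 0], "jaw": 4}]}}

```text
clock: 21.5
position: [539.3, 11.4, 58.5]
ee_rot: [0.761, -0.649, 0.002, -0.003]
contact_force: [5.9, -4.8, 0.5]
gripper_width: 14.6
grasp_force: 60.6
```

```bash
python3 -c "
from h import *
tip()"
```

```text
tip x,y 0.71 14.8
t 21.5 fork xy z -7.69 -79.33 58.54 F 4.56 -6.14 0.5 M [-1.15 -1.69 -0.52] yaw-err -5.01 tz [0.0072 0.0014] w 14.6 61
```

Emit:
{"op": "step_arm", "data": {"motion": [{"dr": [0, 0, -0.1], "slide": [0, -1.3, 0], "jaw": 4}, {"dr": [0, 0, -0.2], "slide": [-0.1, -2.6, 0], "jaw": 4}, {"dr": [0, 0, -0.3], "slide": [-0.2, -3.9, -0.1], "jaw": 4}, {"dr": [0, 0, -0.4], "slide": [-0.2, -5.2, -0.2], "jaw": 4}, {"dr": [0, 0, -0.5], "slide": [-0.3, -6.5, -0.3], "jaw": 4}, {"dr": [0, 0, -0.625], "slide": [-0.3, -8, -0.3], "jaw": 4}, {"dr": [0, 0, -0.625], "slide": [-0.3, -8, -0.3], "jaw": 4}, {"dr": [0, 0, -0.625], "slide": [-0.3, -8, -0.3], "jaw": 4}]}}

```text
clock: 22.5
position: [547.1, 13.2, 58.7]
ee_rot: [0.788, -0.615, 0.002, -0.003]
contact_force: [6.0, -3.1, -1.1]
gripper_width: 14.7
grasp_force: 60.5
```

```bash
python3 -c "
from h import *
tip()"
```

```text
tip x,y 0.48 15.03
t 22.5 fork xy z 0.32 -79.47 58.72 F 5.08 -4.44 -1.06 M [-0.82 -1.67 -0.51] yaw-err -0.0 tz [0.0071 0.0017] w 14.7 60
```

Emit:
{"op": "step_arm", "data": {"motion": [{"dr": [0, 0, 0], "slide": [-0.7, 0, 0], "jaw": 4}, {"dr": [0, 0, 0], "slide": [-1.4, 0, 0], "jaw": 4}, {"dr": [0, 0, 0], "slide": [-2, 0, 0], "jaw": 4}, {"dr": [0, 0, 0], "slide": [-2.6, 0, 0], "jaw": 4}, {"dr": [0, 0, 0], "slide": [-3.2, 0, 0], "jaw": 4}, {"dr": [0, 0, 0], "slide": [-3.7, 0, 0], "jaw": 4}, {"dr": [0, 0, 0], "slide": [-4, 0, 0], "jaw": 4}, {"dr": [0, 0, 0], "slide": [-4, 0, 0], "jaw": 4}]}}

```text
clock: 23.5
position: [546.0, 16.7, 58.6]
ee_rot: [0.788, -0.615, 0.002, -0.003]
contact_force: [6.8, -3.6, -1.1]
gripper_width: 14.9
grasp_force: 60.4
```

```bash
python3 -c "
from h import *
tip()"
```

```text
tip x,y 0.3 18.7
t 23.5 fork xy z 0.13 -75.8 58.64 F 5.75 -5.12 -1.09 M [-1.12 -1.66 -0.42] yaw-err -0.02 tz [0.0068 0.0014] w 14.9 60
```

Emit:
{"op": "step_arm", "data": {"motion": [{"dr": [0, 0, 0], "slide": [-1, 0, 0], "jaw": 4}, {"dr": [0, 0, 0], "slide": [-2, 0, 0], "jaw": 4}, {"dr": [0, 0, 0], "slide": [-3, 0, 0], "jaw": 4}, {"dr": [0, 0, 0], "slide": [-4, 0, 0], "jaw": 4}, {"dr": [0, 0, 0], "slide": [-5, 0, 0], "jaw": 4}, {"dr": [0, 0, 0], "slide": [-6, 0, 0], "jaw": 4}, {"dr": [0, 0, 0], "slide": [-7, 0, 0], "jaw": 4}, {"dr": [0, 0, 0], "slide": [-7, 0, 0], "jaw": 4}]}}

```text
clock: 24.5
position: [544.2, 24.3, 58.6]
ee_rot: [0.788, -0.615, 0.002, -0.003]
contact_force: [5.7, -1.0, -1.8]
gripper_width: 15.2
grasp_force: 60.4
```

```bash
python3 -c "
from h import *
tip()"
```

```text
tip x,y 0.34 26.49
t 24.5 fork xy z 0.22 -68.01 58.6 F 5.28 -2.39 -1.77 M [-0.36 -1.5  -0.41] yaw-err 0.01 tz [0.0068 0.0021] w 15.2 60
```

Emit:
{"op": "step_arm", "data": {"motion": [{"dr": [0, 0, 0], "slide": [-1.5, 0, 0], "jaw": 4}, {"dr": [0, 0, 0], "slide": [-3, 0, 0], "jaw": 4}, {"dr": [0, 0, 0], "slide": [-4.5, 0, 0], "jaw": 4}, {"dr": [0, 0, 0], "slide": [-6, 0, 0], "jaw": 4}, {"dr": [0, 0, 0], "slide": [-7.5, 0, 0], "jaw": 4}, {"dr": [0, 0, 0], "slide": [-9, 0, 0], "jaw": 4}, {"dr": [0, 0, 0], "slide": [-10, 0, 0], "jaw": 4}, {"dr": [0, 0, 0], "slide": [-10, 0, 0], "jaw": 4}]}}

```text
clock: 25.5
position: [541.7, 34.1, 58.6]
ee_rot: [0.789, -0.615, 0.002, -0.003]
contact_force: [5.4, -1.0, -0.9]
gripper_width: 14.5
grasp_force: 60.4
```

```bash
python3 -c "
from h import *
tip()"
```

```text
tip x,y 0.25 36.58
t 25.5 fork xy z 0.16 -57.92 58.56 F 4.99 -2.26 -0.89 M [-0.33 -1.45 -0.36] yaw-err 0.03 tz [0.0066 0.0021] w 14.5 60
```

Emit:
{"op": "step_arm", "data": {"motion": [{"dr": [0, 0, 0], "slide": [-1, 0, 0], "jaw": 4}, {"dr": [0, 0, 0], "slide": [-2.3, 0, 0], "jaw": 4}, {"dr": [0, 0, 0], "slide": [-3.6, 0, 0], "jaw": 4}, {"dr": [0, 0, 0], "slide": [-5, 0, 0], "jaw": 4}, {"dr": [0, 0, 0], "slide": [-6.4, 0, 0], "jaw": 4}, {"dr": [0, 0, 0], "slide": [-7.8, 0, 0], "jaw": 4}, {"dr": [0, 0, 0], "slide": [-9, 0, 0], "jaw": 4}, {"dr": [0, 0, 0], "slide": [-9, 0, 0], "jaw": 4}]}}

```text
clock: 26.5
position: [539.5, 42.8, 58.6]
ee_rot: [0.789, -0.615, 0.002, -0.003]
contact_force: [4.3, -1.5, -1.1]
gripper_width: 14.8
grasp_force: 60.3
```

```bash
python3 -c "
from h import *
tip()"
```

```text
tip x,y 0.2 45.62
t 26.5 fork xy z 0.13 -48.88 58.58 F 3.85 -2.47 -1.12 M [-0.3  -1.49 -0.3 ] yaw-err 0.05 tz [0.0066 0.0022] w 14.8 60
```

Emit:
{"op": "step_arm", "data": {"motion": [{"dr": [0, 0, 0], "slide": [-1, 0, 0], "jaw": 4}, {"dr": [0, 0, 0], "slide": [-2, 0, 0], "jaw": 4}, {"dr": [0, 0, 0], "slide": [-3, 0, 0], "jaw": 4}, {"dr": [0, 0, 0], "slide": [-3.8, 0, 0], "jaw": 4}, {"dr": [0, 0, 0], "slide": [-4.4, 0, 0], "jaw": 4}, {"dr": [0, 0, 0], "slide": [-5, 0, 0], "jaw": 4}, {"dr": [0, 0, 0], "slide": [-5.5, 0, 0], "jaw": 4}, {"dr": [0, 0, 0], "slide": [-5.5, 0, 0], "jaw": 4}]}}

```text
clock: 27.5
position: [538.6, 46.4, 58.7]
ee_rot: [0.789, -0.615, 0.003, -0.002]
contact_force: [9.4, -7.9, -2.4]
gripper_width: 15.1
grasp_force: 60.3
```

```bash
python3 -c "
from h import *
tip()"
```

```text
tip x,y 0.16 49.34
t 27.5 fork xy z 0.09 -45.16 58.68 F 7.17 -9.93 -2.36 M [-2.59 -2.38 -0.22] yaw-err 0.05 tz [0.0066 0.0001] w 15.1 60
```

Emit:
{"op": "step_arm", "data": {"motion": [{"dr": [0, 0, 0], "slide": [-0.5, 0, 0], "jaw": 4}, {"dr": [0, 0, 0], "slide": [-1, 0, 0], "jaw": 4}, {"dr": [0, 0, 0], "slide": [-1, 0, 0], "jaw": 4}, {"dr": [0, 0, 0], "slide": [-0.5, -1, 0], "jaw": 4}, {"dr": [0, 0, 0], "slide": [0, -2, 0], "jaw": 4}, {"dr": [0, 0, 0], "slide": [0.5, -2.5, 0], "jaw": 4}, {"dr": [0, 0, 0], "slide": [0.5, -2.5, 0], "jaw": 4}, {"dr": [0, 0, 0], "slide": [0.5, -2.5, 0], "jaw": 4}]}}

```text
clock: 28.5
position: [538.8, 46.4, 58.4]
ee_rot: [0.789, -0.615, 0.001, -0.0]
contact_force: [3.9, -6.2, 2.0]
gripper_width: 14.8
grasp_force: 60.8
```

```bash
python3 -c "
from h import *
tip()"
```

```text
tip x,y 0.34 49.3
t 28.5 fork xy z 0.31 -45.2 58.41 F 2.28 -6.91 2.01 M [-1.74 -0.77 -0.03] yaw-err 0.07 tz [ 0.0019 -0.0006] w 14.8 61
```

Emit:
{"op": "step_arm", "data": {"motion": [{"dr": [0, 0, 0], "slide": [0, 0, 0], "jaw": 20}, {"dr": [0, 0, 0], "slide": [0, 0, 0], "jaw": 35}, {"dr": [0, 0, 0], "slide": [0, 0, 0], "jaw": 45}, {"dr": [0, 0, 0], "slide": [0, 0, 0], "jaw": 45}, {"dr": [0, 0, 0], "slide": [2, 0, -15], "jaw": 45}, {"dr": [0, 0, 0], "slide": [2, 0, -50], "jaw": 45}, {"dr": [0, 0, 0], "slide": [2, 0, -100], "jaw": 45}, {"dr": [0, 0, 0], "slide": [2, 0, -140], "jaw": 45}]}}

```text
clock: 29.5
position: [538.8, 44.8, 200.9]
ee_rot: [0.788, -0.615, 0.001, -0.001]
contact_force: [0.1, 0.4, -0.8]
gripper_width: 45.1
grasp_force: 0.0
```

```bash
python3 - <<'E'
from h import *
b=snap('scene','s2.png'); st()
np.save('wr.npy',cam('wrist')[1]); w=snap('wrist','w4.png')
f=lambda im,x,y,w,h:cv2.resize(im[y:y+h,x:x+w],(400,600),interpolation=cv2.INTER_CUBIC)
cv2.imwrite('pics/c2.png',np.hstack([f(b,255,145,64,96),f(w,128,0,256,384)]))
for p in ([0,0,75],[0,50,75],[0,-62,75]): print((proj('scene',np.append(F+p[0]*X+p[1]*Y,p[2]))-[255,145])*6.25)
E
```

```text
t 29.55 fork xy z 2.99 -47.13 206.76 F 2.26 0.25 4.84 M [ 0.05 -0.22  0.02] yaw-err 0.1 tz [0.0135 0.0023] w 44.9 0
[210.75291487 374.16561444]
[328.782191   372.26906561]
[ 63.93255919 376.52479162]
```

View pics/c2.png

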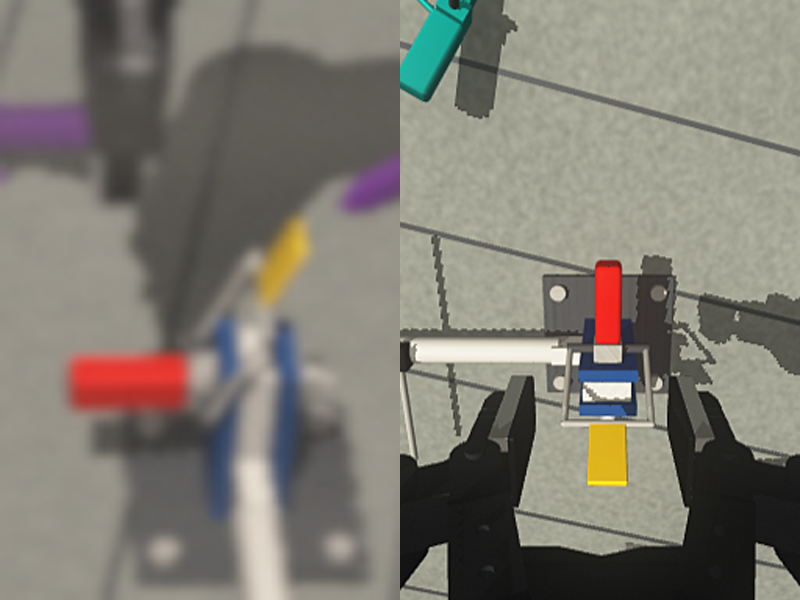

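The pin is home: collar against the near cheek, nose out beyond the far cheek (scene crop (320,385)), ring still open, tab at (285,260). Now close the fingers and come behind the tab.

Emit:
{"op": "step_arm", "data": {"motion": [{"dr": [0, 0, 0], "slide": [0, 0, 0], "jaw": 20}, {"dr": [0, 0, 0], "slide": [-15, 0.5, 0], "jaw": 0}, {"dr": [0, 0, 0], "slide": [-35, 0.5, 5], "jaw": 0}, {"dr": [0, 0, 0], "slide": [-45, 0.5, 20], "jaw": 0}, {"dr": [0, 0, 0], "slide": [-45, 0.5, 35], "jaw": 0}, {"dr": [0, 0, 0], "slide": [-45, 0.5, 48], "jaw": 0}, {"dr": [0, 0, 0], "slide": [-45, 0.5, 48], "jaw": 0}, {"dr": [0, 0, 0], "slide": [-45, 0.5, 48], "jaw": 0}]}}

```text
clock: 30.6
position: [527.3, 88.1, 149.8]
ee_rot: [0.788, -0.615, 0.0, -0.0]
contact_force: [0.5, 0.2, -0.2]
gripper_width: -0.2
grasp_force: 0.0
```

```bash
python3 -c "
from h import *
st()"
```

```text
t 30.6 fork xy z -0.67 -1.97 149.8 F 0.49 0.06 -0.16 M [ 0.05 -0.03 -0.03] yaw-err -0.01 tz [ 0.0005 -0.0001] w -0.2 0
```

Emit:
{"op": "step_arm", "data": {"motion": [{"dr": [0, 0, 0], "slide": [-8.8, -0.9, 3.6], "jaw": 0}, {"dr": [0, 0, 0], "slide": [-15, -0.9, 6], "jaw": 0}, {"dr": [0, 0, 0], "slide": [-20.8, -0.9, 8.8], "jaw": 0}, {"dr": [0, 0, 0], "slide": [-32.4, -0.9, 15.3], "jaw": 0}, {"dr": [0, 0, 0], "slide": [-43.5, -0.9, 23.2], "jaw": 0}, {"dr": [0, 0, 0], "slide": [-53.3, -0.9, 33.1], "jaw": 0}, {"dr": [0, 0, 0], "slide": [-61.4, -0.9, 44.9], "jaw": 0}, {"dr": [0, 0, 0], "slide": [-61.4, -0.9, 44.9], "jaw": 0}]}}

```text
clock: 31.6
position: [512.1, 148.5, 103.4]
ee_rot: [0.789, -0.615, -0.0, 0.001]
contact_force: [0.1, 0.3, 1.6]
gripper_width: 0.3
grasp_force: 0.2
```

```bash
python3 - <<'E'
from h import *
st()
b=snap('scene','s3.png');w=snap('wrist','w5.png')
f=lambda im,x,y,w,h:cv2.resize(im[y:y+h,x:x+w],(400,600),interpolation=cv2.INTER_CUBIC)
cv2.imwrite('pics/c3.png',np.hstack([f(b,255,145,64,96),f(w,128,0,256,384)]))
E
```

```text
t 31.6 fork xy z -0.78 60.28 103.38 F 0.14 0.29 1.6 M [-0.02  0.09 -0.02] yaw-err 0.06 tz [-0.0022 -0.0012] w 0.3 0
```

View pics/c3.png

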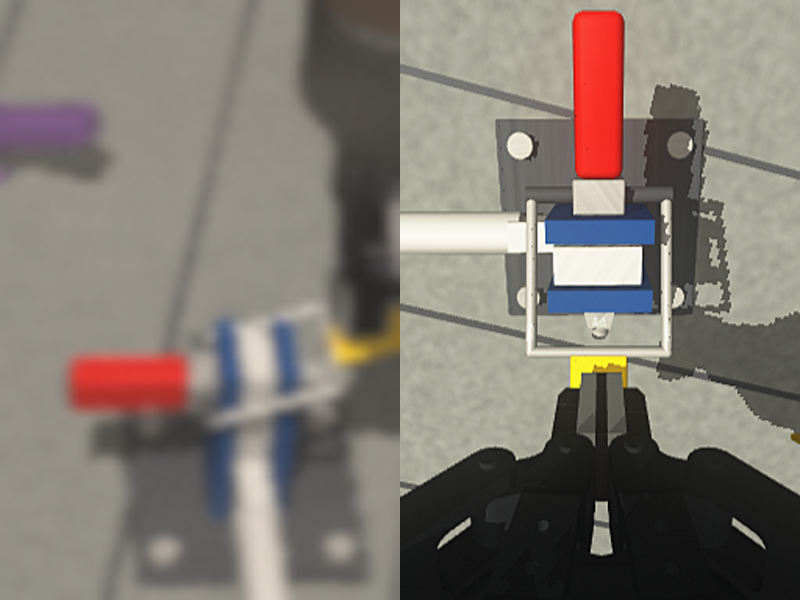

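The ring follows, fingers on the tab beyond the nose (wrist crop (600,370)). Continue down.

Emit:
{"op": "step_arm", "data": {"motion": [{"dr": [0, 0, 0], "slide": [-2, 0, 3], "jaw": 0}, {"dr": [0, 0, 0], "slide": [-4, 0, 7], "jaw": 0}, {"dr": [0, 0, 0], "slide": [-6, 0, 11], "jaw": 0}, {"dr": [0, 0, 0], "slide": [-7, 0, 14], "jaw": 0}, {"dr": [0, 0, 0], "slide": [-8, 0, 16.5], "jaw": 0}, {"dr": [0, 0, 0], "slide": [-8.5, 0, 18.5], "jaw": 0}, {"dr": [0, 0, 0], "slide": [-9, 0, 20], "jaw": 0}, {"dr": [0, 0, 0], "slide": [-9, 0, 20], "jaw": 0}]}}

```text
clock: 32.7
position: [510.7, 156.9, 84.7]
ee_rot: [0.788, -0.615, -0.0, 0.0]
contact_force: [0.3, -0.0, 0.1]
gripper_width: 0.4
grasp_force: 0.2
```

```bash
python3 -c "
from h import *
st()"
```

```text
t 32.7 fork xy z -0.12 68.83 84.65 F 0.31 -0.08 0.11 M [-0.09  0.04 -0.01] yaw-err 0.02 tz [-0. -0.] w 0.4 0
```

Now slowly through the snap, watching force.

Emit:
{"op": "step_arm", "data": {"motion": [{"dr": [0, 0, 0], "slide": [-0.3, 0, 1], "jaw": 0}, {"dr": [0, 0, 0], "slide": [-0.6, 0, 2], "jaw": 0}, {"dr": [0, 0, 0], "slide": [-0.9, 0, 3], "jaw": 0}, {"dr": [0, 0, 0], "slide": [-1.2, 0, 4], "jaw": 0}, {"dr": [0, 0, 0], "slide": [-1.2, 0, 5], "jaw": 0}, {"dr": [0, 0, 0], "slide": [-1.2, 0, 5.5], "jaw": 0}, {"dr": [0, 0, 0], "slide": [-1.2, 0, 6], "jaw": 0}, {"dr": [0, 0, 0], "slide": [-1.2, 0, 6], "jaw": 0}]}}

```text
clock: 33.7
position: [510.5, 158.2, 78.8]
ee_rot: [0.788, -0.615, 0.0, -0.0]
contact_force: [-0.8, 0.1, 2.5]
gripper_width: 0.3
grasp_force: 1.3
```

```bash
python3 -c "
from h import *
st()"
```

```text
t 33.7 fork xy z 0.06 70.12 78.83 F -0.74 0.24 2.5 M [0.11 0.05 0.03] yaw-err 0.02 tz [0.0004 0.0003] w 0.3 1
```

Emit:
{"op": "step_arm", "data": {"motion": [{"dr": [0, 0, 0], "slide": [0, 0, 0.5], "jaw": 0}, {"dr": [0, 0, 0], "slide": [0, 0, 1], "jaw": 0}, {"dr": [0, 0, 0], "slide": [0, 0, 1.5], "jaw": 0}, {"dr": [0, 0, 0], "slide": [0, 0, 2], "jaw": 0}, {"dr": [0, 0, 0], "slide": [0, 0, 2.5], "jaw": 0}, {"dr": [0, 0, 0], "slide": [0, 0, 3], "jaw": 0}, {"dr": [0, 0, 0], "slide": [0, 0, 3.5], "jaw": 0}, {"dr": [0, 0, 0], "slide": [0, 0, 3.5], "jaw": 0}]}}

```text
clock: 34.7
position: [510.3, 157.9, 74.9]
ee_rot: [0.788, -0.615, -0.0, 0.0]
contact_force: [0.7, 1.6, 1.5]
gripper_width: -0.5
grasp_force: 1.0
```

```bash
python3 -c "
from h import *
st()"
```

```text
t 34.7 fork xy z -0.27 69.88 74.9 F 1.12 1.39 1.5 M [ 0.46 -0.09  0.  ] yaw-err 0.02 tz [-0.0004 -0.0004] w -0.5 1
```

Emit:
{"op": "step_arm", "data": {"motion": [{"dr": [0, 0, 0], "slide": [0, 0, 0.6], "jaw": 0}, {"dr": [0, 0, 0], "slide": [0, 0, 1.2], "jaw": 0}, {"dr": [0, 0, 0], "slide": [0, 0, 1.8], "jaw": 0}, {"dr": [0, 0, 0], "slide": [0, 0, 2.4], "jaw": 0}, {"dr": [0, 0, 0], "slide": [0, 0, 3], "jaw": 0}, {"dr": [0, 0, 0], "slide": [0, 0, 3.5], "jaw": 0}, {"dr": [0, 0, 0], "slide": [0, 0, 4], "jaw": 0}, {"dr": [0, 0, 0], "slide": [0, 0, 4], "jaw": 0}]}}

```text
clock: 35.7
position: [510.1, 157.9, 71.1]
ee_rot: [0.788, -0.615, -0.0, 0.0]
contact_force: [-0.5, -0.4, 1.0]
gripper_width: 0.1
grasp_force: 0.3
```

```bash
python3 -c "
from h import *
st()"
```

```text
t 35.7 fork xy z -0.38 69.91 71.09 F -0.61 -0.29 0.99 M [-0.14 -0.01  0.07] yaw-err 0.01 tz [-0.0005 -0.0003] w 0.1 0
```

Emit:
{"op": "step_arm", "data": {"motion": [{"dr": [0, 0, 0], "slide": [0, 0, 0.5], "jaw": 0}, {"dr": [0, 0, 0], "slide": [0, 0, 1], "jaw": 0}, {"dr": [0, 0, 0], "slide": [0, 0, 1.5], "jaw": 0}, {"dr": [0, 0, 0], "slide": [0, 0, 2], "jaw": 0}, {"dr": [0, 0, 0], "slide": [0, 0, 2.5], "jaw": 0}, {"dr": [0, 0, 0], "slide": [0, 0, 3], "jaw": 0}, {"dr": [0, 0, 0], "slide": [0, 0, 3.5], "jaw": 0}, {"dr": [0, 0, 0], "slide": [0, 0, 3.5], "jaw": 0}]}}

```text
clock: 36.7
position: [510.4, 158.1, 67.7]
ee_rot: [0.788, -0.615, 0.0, 0.0]
contact_force: [-0.5, -0.1, 0.7]
gripper_width: -0.2
grasp_force: 0.4
```

```bash
python3 - <<'E'
from h import *
st()
b=snap('scene','s4.png');w=snap('wrist','w6.png')
f=lambda im,x,y,w,h:cv2.resize(im[y:y+h,x:x+w],(400,600),interpolation=cv2.INTER_CUBIC)
cv2.imwrite('pics/c4.png',np.hstack([f(b,265,170,48,72),f(w,192,130,128,192)]))
E
```

```text
t 36.7 fork xy z -0.14 70.0 67.68 F -0.52 0.03 0.66 M [-0.14  0.02  0.03] yaw-err 0.02 tz [-0. -0.] w -0.2 0
```

View pics/c4.png

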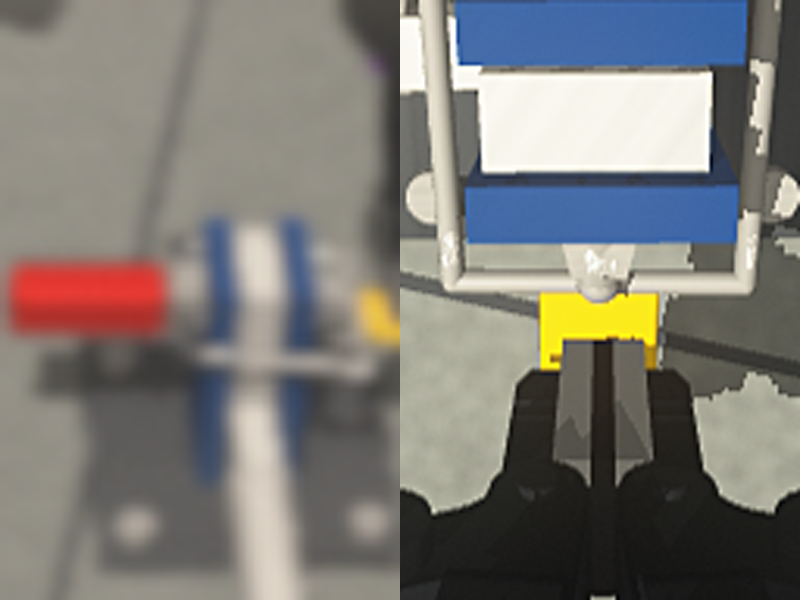

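Nose now overlaps the cross wire (wrist crop (600,290)), force small: it has snapped past. A little more, then lift and check numerically.

Emit:
{"op": "step_arm", "data": {"motion": [{"dr": [0, 0, 0], "slide": [0, 0, 0.5], "jaw": 0}, {"dr": [0, 0, 0], "slide": [0, 0, 1], "jaw": 0}, {"dr": [0, 0, 0], "slide": [0, 0, 1], "jaw": 0}, {"dr": [0, 0, 0], "slide": [0, 0, 1], "jaw": 0}, {"dr": [0, 0, 0], "slide": [0, 0, -5], "jaw": 0}, {"dr": [0, 0, 0], "slide": [0, 0, -25], "jaw": 0}, {"dr": [0, 0, 0], "slide": [0, 0, -60], "jaw": 0}, {"dr": [0, 0, 0], "slide": [0, 0, -100], "jaw": 0}]}}

```text
clock: 37.8
position: [510.0, 157.9, 168.6]
ee_rot: [0.788, -0.615, -0.0, 0.001]
contact_force: [0.2, 0.4, 0.9]
gripper_width: -0.0
grasp_force: 0.0
```

Emit:
{"op": "step_arm", "data": {"motion": [{"dr": [0, 0, 0], "slide": [20, 0, -20], "jaw": 0}, {"dr": [0, 0, 0], "slide": [40, 0, -40], "jaw": 0}, {"dr": [0, 0, 0], "slide": [40, 0, -40], "jaw": 0}, {"dr": [0, 0, 0], "slide": [40, 0, -40], "jaw": 0}, {"dr": [0, 0, 0], "slide": [40, 0, -40], "jaw": 0}, {"dr": [0, 0, 0], "slide": [40, 0, -40], "jaw": 0}, {"dr": [0, 0, 0], "slide": [40, 0, -40], "jaw": 0}, {"dr": [0, 0, 0], "slide": [40, 0, -40], "jaw": 0}]}}

```text
clock: 38.8
position: [520.0, 119.4, 207.6]
ee_rot: [0.788, -0.615, -0.0, 0.0]
contact_force: [0.2, -0.2, -0.8]
gripper_width: -0.3
grasp_force: 0.0
```

```bash
python3 - <<'E'
from h import *
st()
def yel(im,box):
    x0,y0,x1,y1=box; h=cv2.cvtColor(im[y0:y1,x0:x1],cv2.COLOR_BGR2HSV)
    m=cv2.inRange(h,(20,140,90),(34,255,255)); n,_,s,c=cv2.connectedComponentsWithStats(m)
    return [(s[i,4],s[i,:4]+[x0,y0,0,0],(c[i]+[x0,y0]).round(1)) for i in range(1,n) if s[i,4]>8]
c=cam('wrist'); w=snap('wrist','w7.png'); b=snap('scene','s5.png')
print('wrist',yel(w,(0,0,512,384))); print('scene',yel(b,(270,165,350,240)))
for j in (0.13,1.2,1.31,1.38,1.45):
    t=np.radians(75)-j; L=[(-6+r*np.cos(t),75+r*np.sin(t)) for r in(57,74,91)]
    W=[np.append(F+y*Y,z) for y,z in L]
    print(j,[proj('wrist',p,c).round(1) for p in W],proj('scene',W[1]).round(1))
E
```

```text
t 38.8 fork xy z -0.15 30.15 207.55 F 0.13 -0.21 -0.81 M [-0.03  0.03  0.06] yaw-err 0.03 tz [-0.0003 -0.0001] w -0.3 0
wrist [(np.int32(277), array([429,   0,  30,  15]), array([443.2,   4.9])), (np.int32(572), array([246, 202,  20,  30]), array([255.8, 216.7])), (np.int32(106), array([344, 250,  32,   4]), array([359.2, 251.2])), (np.int32(9), array([258, 329,   3,   3]), array([259., 330.]))]
scene [(np.int32(13), array([327, 181,   4,   9]), array([328.9, 185. ])), (np.int32(68), array([309, 204,  12,   6]), array([314.6, 206.4]))]
0.13 [array([257.3, 182.4]), array([257.4, 197.3]), array([257.4, 214.1])] [299.2 186. ]
1.2 [array([257.1, 203.2]), array([257.1, 220.3]), array([257.1, 236.9])] [314.5 202.3]
1.31 [array([257.1, 201.2]), array([257.1, 217.3]), array([257.1, 232.8])] [314.4 204.5]
1.38 [array([257.1, 199.7]), array([257.1, 215.1]), array([257.1, 229.8])] [314.1 205.8]
1.45 [array([257.1, 197.9]), array([257.1, 212.6]), array([257. , 226.6])] [313.7 207.2]
```

```bash
python3 -c "
from bench import arm
print(arm.job_done())"
```

```text
the job is handed in; nothing more can be done
None
```

The job is handed in at about 39 s: by my force and camera readings the pin is home in fork and lug, released, and its ring is caught under the nose, but the hand-in call gave no verdict back.

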